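# Close the primer tins for the night

### The arm

A 6-joint arm with a two-finger parallel gripper is mounted at the origin on the work surface. World frame = base frame: x ahead of the robot, y to its left, z up, the work surface at z = 0. Lengths are in m, angles in degrees, forces in N, time in s.
With the tool pointing down it reaches from about 0.4 to 0.825 m from the base axis. Payload 7 kg.
Tool frame: the origin (TCP) lies at the very end of the fingers, on their centre line; the grasp point (between the pads) lies 19 mm behind it (ctrl.pinch_z is the distance from the TCP to the grasp point, in m); z points along the fingers, x is the direction in which the jaws open and shut, and the axes are right-handed (so a half turn about z gives the same grasp; the last joint's range is limited). The gripper opens to 88 mm and grips with 3 to 60 N. Pads are 19 mm wide; open, the fingers measure 130 mm over their backs; the gripper's body (78 mm by 193 mm) begins 47 mm behind the grasp point.
Start: joints at [-53.394, 20.546, 0.682, 0, -70.136, -16.507], TCP at [0.232, -0.634, 0.227] pointing down, gripper open.
Joint ranges: [-176.03, 176.03], [-82.01, 121.73], [-58.28, 71.71], [-173.87, 95.51], [-174.79, -0.11], [-173.66, 173.66]. Speed limits (degrees/s): [136.94, 136.94, 172.46, 180, 180, 180].

### API

Orientations are given as [roll, pitch, yaw] about the fixed x, y, z axes, in that order (R = Rz(yaw) Ry(pitch) Rx(roll)).
In Python, from plant import ctrl gives the robot as it stands.
- The arm moves only by the tool carry_out, never from a script. Its argument "increments" is a list of rows, each a list of 7 numbers: the turn, a rotation vector about the world's x, y, z in degrees, then the shift along the world's x, y, z in mm, then the closure, from 0 (fully open) to 1 (shut). In form: [[ax, ay, az, dx, dy, dz, grip], ...]. A call has 1 to 20 rows; each row is the pose to reach, as a shift and turn from the pose commanded when the call began; what a row does not reach only later rows make up. A row lasts 1/8 s, in which the tool goes at most 62.5 mm and 10.7 degrees, less where a joint would pass 70% of its speed; a pose out of reach is approached as far as the arm can. A call with a gripper value outside its range is refused whole. The fingers move at their own pace and stop on an object; the grip force is fixed at half the most. Time passes only in rows, so rows that repeat a pose let the fingers close. It gives the time, the measured TCP pose, the force and the opening at its end, in the units of the state.
- ctrl.get_obs(): the state, without advancing time (a new reading comes with each control period).
- ctrl.snapshot(name): name is "side" or "top"; returns a dict with "pixels" (420x560x3 uint8, blue, green, red), "intrinsics" (3x3 intrinsics, pixels), "rvec" (rotation vector, rad) and "tvec" (3), from world to camera coordinates, as OpenCV has them. Camera axes: x right, y down, z forward; pixel columns grow to the right and rows downward; lengths in m; the calibration is good to about 2 mm. A picture is of the moment at which its call begins. There is no depth.
- ctrl.close_job(): hands the job in, once; it reports no verdict.
Trained networks look in a picture, given as the dict that the camera call returned (one of the last four; its "shot" number tells which), for a name from the list of things; names that differ only in an ending like _2 or _b are one class to them, and where a whole thing is asked for, a point or a joint stands for the part that bears it (a point fixed in the world has none). Each returns a list of dicts, best first, with "confidence" (0 to 1); they miss things now and then, are a little off and sometimes report something else, mostly with a low value. They report only what shows in the picture. A call takes as long as a camera call. They do not tell look-alikes from the thing itself.
- ctrl.search_frame(picture, label): "centre" ([x, y, z] in m, in world coordinates, good to about 4 mm: the middle of the surface that is visible of it).
- ctrl.outline_of(picture, label): "pixels" (420x560 bool, what is visible of it).
The state is a dict: "clock": time; "joint_pos": joint angles; "qvel": joint speeds; "tau": joint torques, N m; "tool_pos": TCP position; "orientation": TCP orientation; "force": force on the tool from outside, world axes, zero at the start; "moment": the same for the moment, N m; "opening": finger opening in m.
Only numpy, scipy, OpenCV 4.12 (cv2) and the standard library are available. Lean on these libraries where they do the work, as an engineer would, in place of code of your own. Each camera call takes 0.05 s, during which the arm holds its last target. There are 200 camera calls.

### The job

The lids of two of the three paint tins on the studio bench are not fully closed. First lift the sanding block off the lid it lies on and lay it down flat in the shallow wooden tray, without dropping it; then press both loose lids down until they are fully home all round, firmly but not so hard that they dent. Leave the tins standing where they are and do not disturb the other things on the bench.

Things in the scene. Friction and masses are not known exactly. Their poses are not given: they have to be found in the camera images.
- tin_a: plain metal paint tin with a paper band, 90 mm in diameter, 70 mm high to the top of its rim (without the lid), about 0.75 kg, standing loose on the bench; origin at the centre of its underside, z up. Its lid is pushed in straight but not far enough, so it stands about 10 mm too high all round; the sanding block lies on it at the start. The three tins stand in any order.
- lid_a_top (a point): centre of the top face of tin_a's lid: a flat metal disc 82 mm in diameter and 4 mm thick with a plug below it. When fully home its top is 74 mm above the bench (4 mm above the tin's rim); at the start about 84 mm.
- lid_a (a joint): how far tin_a's lid stands above its closed position, m: 0 = fully home, about 0.010 at the start. The lid is a stiff friction fit: it goes straight down under about 9 N pressed anywhere on it, stays where it is left, and stops hard at 0. Any lid dents above 70 N.
- tin_b: plain metal paint tin with a paper band, 90 mm in diameter, 70 mm high to the top of its rim (without the lid), about 0.75 kg, standing loose on the bench; origin at the centre of its underside, z up. Its lid is cocked: closed along the edge on the tin's -x side, standing up on the +x side. Nothing lies on it.
- lid_b_high (a point): point on the top face of tin_b's lid (same disc as the other lids), 28 mm from its centre towards the raised edge, that is on the +x side of tin_b: the place to press. 74 mm above the bench when home, about 81 to 85 mm at the start.
- lid_b (a joint): angle by which tin_b's lid is cocked up, rad: 0 = fully home, 0.11 to 0.16 at the start (the raised edge then stands 9 to 13 mm too high). The lid turns about its closed edge; stiff: about 9 N straight down at lid_b_high closes it, about 15 N at the lid's centre. It stays where it is left and stops hard at 0.
- tin_c: plain metal paint tin with a paper band, 90 mm in diameter, 70 mm high to the top of its rim (without the lid), about 0.75 kg, standing loose on the bench; origin at the centre of its underside, z up. Its lid is already fully home and needs nothing (pressing it does no harm).
- lid_c_top (a point): centre of the top face of tin_c's lid, 74 mm above the bench
- sander: hand sanding block, 0.14 kg: cork base 100 x 56 x 22 mm with a wooden grip rail on top, 80 x 24 x 28 mm, centred and running along its x axis; 50 mm high in all. Origin at the centre of the cork's underside, z up, x along its length. Pinch the rail across its 24 mm. It lies loose on the lid of tin_a at the start.
- tray: shallow open wooden tray, fixed to the bench, 200 x 140 mm outside (x by y), 22 mm high, walls and floor 4 mm thick, empty; origin at the centre of its underside, x along its length. On the robot's left or right.
- palette: flat wooden palette board with dabs of dry paint and a spatula on it, 200 x 140 x 8 mm, fixed, on the other side of the bench from the tray; origin at the centre of its underside. Not for use.
- jar: bystander: small closed glass jar, 44 mm in diameter, 50 mm high, standing among the tins; origin at the centre of its underside
- mug: bystander: white mug, 76 mm in diameter, 85 mm high; origin at the centre of its underside
- bottle: bystander: amber bottle, 52 mm in diameter, 130 mm high; origin at the centre of its underside
- brushpot: bystander: metal pot with brushes, 68 mm in diameter, 180 mm high with the brushes; origin at the centre of its underside
- knife: bystander: painter's spatula 200 mm long lying on the palette, along its own x; origin on its underside
- tape: bystander: roll of paper tape lying flat, 96 mm in diameter, 24 mm high; origin at the centre of its underside
Things that resemble listed ones, but are neither listed nor needed, are in the scene too. Leave any orange look-alike of the tin_a alone.

How it is judged:
By the outcome, as a careful person would: the job done as asked, in the order asked, and still so for the second after the job is handed in, with the robot touching nothing.
It also fails if it takes over 53 s, if anything falls off the work surface, if the arm or the gripper's body presses on something with over 40 N, if the wrist force passes 120 N, or if a joint passes its speed limit or range.

## Working session

There is one attempt and no reset: what is moved stays moved. The work goes in short steps, Python scripts to look and compute and a tool call to move; the robot and the scene stay as the last step left them, time stands still between calls to the robot, and variables do not carry over. Pictures are saved under pics/ and viewed, about 8 in all and at most 12, crops included, and the job is handed in when it is done.

Besides the shell and the picture viewer there is one more tool, called after ">>>" by a JSON object that holds its "fn" and its "kwargs", one argument or row to a line. carry_out: Moves the arm, as the interface text tells. Its arguments: {"type":"object","properties":{"increments":{"type":"array"}},"required":["increments"]}

```bash
mkdir -p pics; cat > h.py <<'E'
import numpy as np, cv2
from plant import ctrl
def cam(p):
    R=cv2.Rodrigues(np.array(p["rvec"],float))[0]; t=np.array(p["tvec"],float).ravel(); return np.array(p["intrinsics"]),R,t
def proj(p,X):
    K,R,t=cam(p); x=K@(R@np.array(X,float)+t); return (x[:2]/x[2]).round(1)
def back(p,uv,z):
    K,R,t=cam(p); d=R.T@np.linalg.inv(K)@np.array([uv[0],uv[1],1.]); c=-R.T@t
    return (c+d*(z-c[2])/d[2]).round(4)
E
python3 - <<'E'
from h import *
ims=[]
for n in("top","side"):
    p=ctrl.snapshot(n); cv2.imwrite(f"pics/{n}0.png",p["pixels"]); K,R,t=cam(p); print(n,(-R.T@t).round(3))
    for l in("tin_a","lid_a_top","sander","tray","jar","mug","bottle","brushpot","tape","palette"):
        for d in ctrl.search_frame(p,l):
            if d["confidence"]>.2: print(l,np.round(d["centre"],3),round(d["confidence"],2),proj(p,d["centre"]))
print(ctrl.get_obs())
E
```

```text
top [ 0.438 -0.035  1.097]
tin_a [0.616 0.197 0.076] 0.85 [205.9 206.3]
tin_a [0.577 0.017 0.074] 0.75 [276.4 219.9]
tin_a [ 0.49  -0.157  0.082] 0.6 [347.1 252.5]
tin_a [0.483 0.118 0.067] 0.56 [237.3 258. ]
tin_a [ 0.755 -0.182  0.036] 0.52 [350.3 154.1]
lid_a_top [0.62  0.203 0.072] 0.83 [204.  204.8]
lid_a_top [0.486 0.122 0.086] 0.6 [234.6 256.6]
sander [0.479 0.144 0.106] 0.7 [224.1 259.3]
tray [0.512 0.379 0.005] 0.79 [144.6 250.1]
jar [ 0.455 -0.001  0.048] 0.69 [284.8 268.4]
mug [0.576 0.017 0.076] 0.7 [276.3 220. ]
mug [ 0.756 -0.178  0.036] 0.59 [348.9 153.7]
mug [ 0.49  -0.152  0.083] 0.53 [345.1 252.6]
bottle [0.744 0.088 0.089] 0.72 [247.3 155.1]
brushpot [ 0.762 -0.045  0.069] 0.94 [299.3 149.1]
tape [0.747 0.22  0.026] 0.86 [202.  162.1]
palette [ 0.48  -0.342  0.014] 0.66 [415.3 256.4]
side [0.155 0.669 1.103]
tin_a [0.574 0.034 0.072] 0.78 [275.8 236.2]
tin_a [0.61  0.21  0.073] 0.64 [225.4 279.1]
tin_a [0.469 0.184 0.052] 0.59 [280.1 301.9]
tin_a [ 0.485 -0.138  0.071] 0.56 [336.4 206.7]
lid_a_top [0.62  0.2   0.078] 0.74 [224.4 273.4]
lid_a_top [0.474 0.181 0.08 ]
[... 441 characters left out ...]
alette [0.574 0.033 0.074] 0.32 [275.9 235.3]
{'clock': 1.1, 'joint_pos': array([-5.33946106e+01,  2.05440237e+01,  6.81150211e-01, -9.34854521e-04,
       -7.01370740e+01, -1.65085054e+01]), 'qvel': array([ 0.11009297,  0.06432346, -0.0689354 , -0.04882964,  0.05037089,
        0.00736351]), 'tau': array([-2.49760633e-04, -5.82399523e+01,  2.93298626e+01,  7.00254902e+00,
        1.24314966e-02, -3.04628045e-06]), 'tool_pos': array([ 0.23192288, -0.6338633 ,  0.22657854]), 'orientation': array([ 1.79999142e+02, -1.99518401e-04,  1.10096566e+02]), 'force': array([-0.03525166,  0.31570427, -0.33682711]), 'moment': array([-0.00096316, -0.0014756 , -0.02902513]), 'opening': 0.08773414720043474}
```

View pics/top0.png

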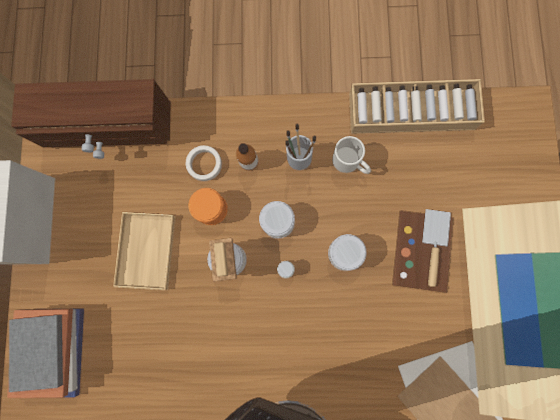

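View pics/side0.png

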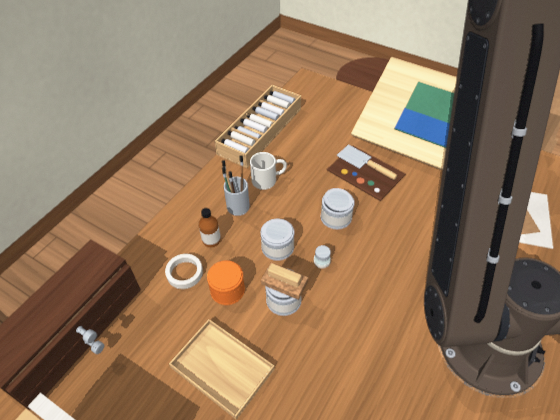

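Top view: the orange look-alike is at (206,206), so I leave it alone. The sander lies on the tin at (226,260), which makes that tin_a. The two plain tins at (277,220) and (347,252) are tin_b and tin_c in an order I don't know yet. The tray is at (145,250). Next is one enlarged crop with tin_a plus both candidates.

```bash
python3 - <<'E'
from h import *
t=ctrl.snapshot("top"); s=ctrl.snapshot("side")
def crop(p,u,v,r=26,k=264): return cv2.resize(p["pixels"][v-r:v+r,u-r:u+r],(k,k),interpolation=cv2.INTER_CUBIC)
a=np.hstack([crop(t,226,260),crop(t,277,220),crop(t,347,252)])
b=np.hstack([crop(s,284,288),crop(s,277,239),crop(s,337,208)])
cv2.imwrite("pics/crop1.png",np.vstack([a,b]))
for p in(t,s):
  for l in("sander","lid_a_top","tin_a","tray"):
    for d in ctrl.outline_of(p,l)[:5]:
        m=d["pixels"].astype(np.uint8)
        if m.sum()<20: continue
        c,wh,an=cv2.minAreaRect(cv2.findNonZero(m)); print(l,round(d["confidence"],2),np.round(c,1),np.round(wh,1),round(an,1))
        if l=="sander": print(" long axis pts z.05", [back(p,q,.13) for q in cv2.boxPoints((c,wh,an))])
        if l=="tray": print([back(p,q,.022) for q in cv2.boxPoints((c,wh,an))])
E
```

```text
sander 0.77 [222.2 259. ] [41.4 24. ] 84.6
 long axis pts z.05 [array([0.5256, 0.1784, 0.13  ]), array([0.5298, 0.1208, 0.13  ]), array([0.4322, 0.1115, 0.13  ]), array([0.4279, 0.1682, 0.13  ])]
sander 0.7 [203.  162.5] [36.1 34.6] 45.0
 long axis pts z.05 [array([0.7192, 0.2553, 0.13  ]), array([0.7803, 0.195 , 0.13  ]), array([0.713 , 0.1311, 0.13  ]), array([0.6531, 0.1912, 0.13  ])]
lid_a_top 0.89 [204. 204.] [30. 30.] 90.0
lid_a_top 0.63 [223.5 256. ] [20. 31.] 90.0
tin_a 0.9 [276. 219.] [36. 34.] 90.0
tin_a 0.82 [346.3 251.9] [34.8 36.7] 71.6
tin_a 0.69 [239.2 257.7] [28.3 10.5] 84.3
tin_a 0.65 [207.3 206.3] [37.5 33.9] 45.0
tray 0.97 [143.8 250.1] [56.4 76.5] 4.9
[array([0.4185, 0.4561, 0.022 ]), array([0.6222, 0.4471, 0.022 ]), array([0.6052, 0.2927, 0.022 ]), array([0.4034, 0.3057, 0.022 ])]
sander 0.73 [283.5 280.1] [44.1 25. ] 22.2
 long axis pts z.05 [array([0.5135, 0.2051, 0.13  ]), array([0.5291, 0.1399, 0.13  ]), array([0.423 , 0.1298, 0.13  ]), array([0.4113, 0.1935, 0.13  ])]
sander 0.35 [277.5 238.5] [41. 33.] 90.0
 long axis pts z.05 [array([0.6136, 0.0403, 0.13  ]), array([ 0.5413, -0.0033,  0.13  ]), array([0.4775, 0.1046, 0.13  ]), array([0.545 , 0.1455, 0.13  ])]
lid_a_top 0.83 [224.5 274.5] [27. 31.] 90.0
lid_a_top 0.54 [276.5 230.5] [25. 29.] 90.0
lid_a_top 0.44 [279.9 294.8] [18.   5.4] 18.4
tin_a 0.88 [336.1 207.7] [33.5 40.9] 12.1
tin_a 0.86 [277.  238.6] [41.4 33.3] 86.2
tin_a 0.78 [280.3 303.1] [37.3 22.1] 18.4
tin_a 0.63 [225.2 282. ] [44.1 36.3] 81.9
tray 0.63 [220.6 366.3] [87.4 65.8] 36.9
[array([0.6138, 0.4473, 0.022 ]), array([0.6172, 0.2936, 0.022 ]), array([0.4006, 0.3159, 0.022 ]), array([0.4114, 0.4577, 0.022 ])]
```

View pics/crop1.png

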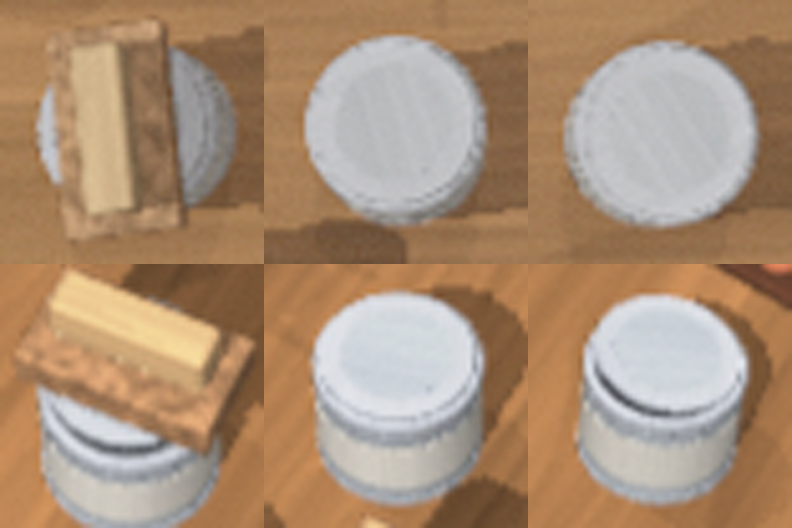

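The crop confirms that tin_a (left) carries the sander and its lid is raised. The middle tin is closed, so it is tin_c. The right tin, at top (347,252) and side (337,208), shows a dark gap on the lower left in the side view, so it is tin_b.

```bash
python3 - <<'E'
from h import *
t=ctrl.snapshot("top"); s=ctrl.snapshot("side")
print("rail", back(t,(219.1,258.8),.134), back(s,(285,273.4),.134))
# rail colour segmentation: print top-face edges
for n,p,(u,v) in(("t",t,(222,259)),("s",s,(284,280))):
    d=[x for x in ctrl.outline_of(p,"sander") if x["pixels"][v-8:v+8,u-8:u+8].any()][0]
    g=p["pixels"]; m=d["pixels"]&(g[...,1]>150)&(g[...,0]>100)
    k=m.astype(np.uint8); r=cv2.minAreaRect(cv2.findNonZero(k)); print(n,np.round(r[0],1),np.round(r[1],1),r[2],back(p,r[0],.132),[back(p,q,.134)[:2] for q in cv2.boxPoints(r)])
# tin positions: silhouettes against projected cylinder
from scipy.optimize import minimize
def sil(p,x,y,h):
    a=np.linspace(0,6.28,60); P=[proj(p,(x+.045*np.cos(q),y+.045*np.sin(q),z)) for z in(0,h) for q in a]
    m=np.zeros((1680,2240),np.uint8); cv2.fillConvexPoly(m,cv2.convexHull((np.array(P,np.float32)*4+2).astype(np.int32)),1); return cv2.resize(m*255,(560,420),interpolation=cv2.INTER_AREA)/255.
for name,x,y,pt,ps,h in(("c",.575,.02,(276,219),(277,238),.072),("b",.487,-.155,(347,252),(336,207),.075)):
    M=[]
    for p,(u,v) in((t,pt),(s,ps)): M.append([d["pixels"] for d in ctrl.outline_of(p,"tin_a") if d["pixels"][v,u]][0])
    f=lambda q:sum(np.abs(sil(p,q[0],q[1],h)-m).sum() for p,m in zip((t,s),M))
    r=minimize(f,(x,y),method="Nelder-Mead",options=dict(initial_simplex=[(x,y),(x+.01,y),(x,y+.01)],xatol=3e-4)); print(name,r.x.round(4),r.fun, M[0].sum(),M[1].sum())
    if name=="b":
        for uv in((323.2,200.9),(330.1,207.8),(348.8,210.7)):
            e=back(s,uv,.074)[:2]-r.x; print("gap dir",np.degrees(np.arctan2(e[1],e[0])).round(),np.linalg.norm(e).round(3))
        e=np.array([.155,.669])-r.x; print("cam dir",np.degrees(np.arctan2(e[1],e[0])))
E
```

```text
rail [0.4789 0.1512 0.134 ] [0.4737 0.1523 0.134 ]
t [221.  259.1] [40.5 22.1] 83.9909896850586 [0.4782 0.1471 0.132 ] [array([0.5238, 0.1783]), array([0.5281, 0.1257]), array([0.4332, 0.1156]), array([0.4288, 0.1674])]
s [282.8 279.9] [39.4 23.4] 21.801410675048828 [0.4694 0.169  0.132 ] [array([0.5082, 0.2051]), array([0.5231, 0.1445]), array([0.429 , 0.1346]), array([0.4174, 0.1941])]
c [0.582  0.0184] 100.99607843137255 1050 1190
b [ 0.4935 -0.1596] 160.32549019607842 1008 1146
gap dir 37.0 0.039
gap dir 84.0 0.036
gap dir 158.0 0.048
cam dir 112.21974052763007
```

>>> {"fn": "carry_out", "kwargs": {
  "increments": [
    [0,0,-5,60,150,0,0],
    [0,0,-10,120,350,0,0],
    [0,0,-14,180,550,0,0],
    [0,0,-14,244,785,0,0],
    [0,0,-14,244,785,0,0],
    [0,0,-14,244,785,0,0],
    [0,0,-14,244,785,0,0],
    [0,0,-14,244,785,0,0],
    [0,0,-14,244,785,0,0],
    [0,0,-14,244,785,0,0],
    [0,0,-14,244,785,0,0],
    [0,0,-14,244,785,0,0],
    [0,0,-14,244,785,0,0],
    [0,0,-14,244,785,0,0],
    [0,0,-14,244,785,0,0],
    [0,0,-14,244,785,-40,0],
    [0,0,-14,244,785,-40,0]
  ]
}}

```text
clock: 4.12
tool_pos: [0.474, 0.1487, 0.1847]
orientation: [-179.7, 0.1, 96.0]
force: [0.4, -0.2, 0.7]
opening: 0.0875
```

```bash
python3 - <<'E'
from h import *
t=ctrl.snapshot("top"); s=ctrl.snapshot("side")
def crop(p,u,v,r=40,k=396): return cv2.resize(p["pixels"][v-r:v+r,u-r:u+r],(k,k),interpolation=cv2.INTER_CUBIC)
cv2.imwrite("pics/crop2.png",np.hstack([crop(t,222,255),crop(s,284,275)]))
o=ctrl.get_obs(); print(o["tool_pos"].round(4),o["orientation"].round(2),o["force"].round(2),o["clock"])
E
```

```text
[0.4761 0.1501 0.1876] [1.7997e+02 3.0000e-02 9.6050e+01] [ 0.31 -0.17 -0.33] 4.225
```

View pics/crop2.png

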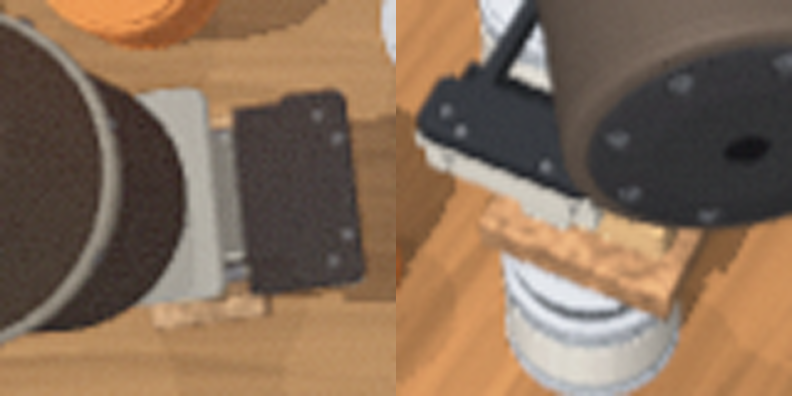

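The view is mostly blocked, but the gripper sits over the rail as expected. I'm descending to grip it.

>>> {"fn": "carry_out", "kwargs": {
  "increments": [
    [0,0,0,0,0,-35,0],
    [0,0,0,0,0,-60,0],
    [0,0,0,0,0,-72,0],
    [0,0,0,0,0,-77,0],
    [0,0,0,0,0,-77,0],
    [0,0,0,0,0,-77,0],
    [0,0,0,0,0,-77,0.5],
    [0,0,0,0,0,-77,0.6],
    [0,0,0,0,0,-77,0.7],
    [0,0,0,0,0,-77,0.8],
    [0,0,0,0,0,-77,1],
    [0,0,0,0,0,-77,1],
    [0,0,0,0,0,-77,1],
    [0,0,0,0,0,-77,1],
    [0,0,0,0,0,-77,1]
  ]
}}

```text
clock: 6.1
tool_pos: [0.4759, 0.1511, 0.1095]
orientation: [-180.0, 0.0, 96.1]
force: [-1.2, -1.3, -0.3]
opening: 0.0238
```

>>> {"fn": "carry_out", "kwargs": {
  "increments": [
    [0,0,0,0,0,15,1],
    [0,0,0,0,0,45,1],
    [0,0,0,0,0,80,1],
    [0,0,-2,5,40,90,1],
    [0,0,-5,15,90,90,1],
    [0,0,-8,25,145,90,1],
    [0,0,-8,33,200,80,1],
    [0,0,-8,35,226,60,1],
    [0,0,-8,35,226,20,1],
    [0,0,-8,35,226,-20,1],
    [0,0,-8,35,226,-45,1],
    [0,0,-8,35,226,-60,1],
    [0,0,-8,35,226,-70,1],
    [0,0,-8,35,226,-75,1],
    [0,0,-8,35,226,-75,1],
    [0,0,-8,35,226,-75,1]
  ]
}}

```text
clock: 8.1
tool_pos: [0.5113, 0.3775, 0.0354]
orientation: [180.0, -0.1, 88.1]
force: [0.2, 1.2, -0.9]
opening: 0.0237
```

```bash
python3 - <<'E'
from h import *
t=ctrl.snapshot("top"); s=ctrl.snapshot("side")
def crop(p,u,v,r=60,k=396): return cv2.resize(p["pixels"][v-r:v+r,max(u-r,0):u+r],(k,k),interpolation=cv2.INTER_CUBIC)
cv2.imwrite("pics/crop3.png",np.hstack([crop(t,145,250),crop(s,225,340)]))
o=ctrl.get_obs(); print(o["tool_pos"].round(4),o["orientation"].round(2),o["force"].round(2),o["clock"])
E
```

```text
[0.5112 0.3774 0.0353] [ 1.7996e+02 -5.0000e-02  8.8100e+01] [ 0.23  0.81 -2.28] 8.2
```

View pics/crop3.png

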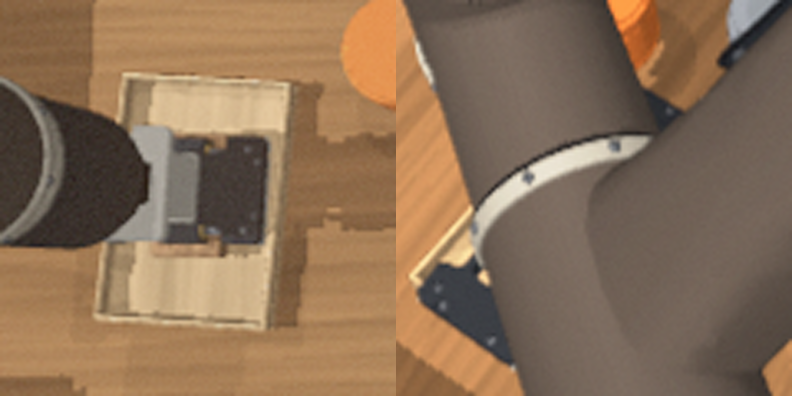

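The sander is held over the inside of the tray and centred. I'm lowering it slowly until the force shows contact.

>>> {"fn": "carry_out", "kwargs": {
  "increments": [
    [0,0,0,0,0,-2,1],
    [0,0,0,0,0,-3,1],
    [0,0,0,0,0,-4,1],
    [0,0,0,0,0,-5,1],
    [0,0,0,0,0,-5,1],
    [0,0,0,0,0,-5,1]
  ]
}}

```text
clock: 8.95
tool_pos: [0.511, 0.3772, 0.0296]
orientation: [180.0, 0.0, 88.1]
force: [0.9, -0.4, -2.0]
opening: 0.0239
```

>>> {"fn": "carry_out", "kwargs": {
  "increments": [
    [0,0,0,0,0,-1,1],
    [0,0,0,0,0,-2,1],
    [0,0,0,0,0,-2,1]
  ]
}}

```text
clock: 9.32
tool_pos: [0.5111, 0.3772, 0.0292]
orientation: [180.0, -0.0, 88.1]
force: [-3.9, -2.7, 11.5]
opening: 0.0237
```

>>> {"fn": "carry_out", "kwargs": {
  "increments": [
    [0,0,0,0,0,0,0.9],
    [0,0,0,0,0,0,0.6],
    [0,0,0,0,0,0,0.4],
    [0,0,0,0,0,0,0.4],
    [0,0,0,0,0,0,0.4],
    [0,0,0,0,0,30,0.4],
    [0,0,0,0,0,80,0.4],
    [0,0,0,0,0,140,0.6],
    [0,0,0,0,0,170,1],
    [0,0,0,0,0,170,1],
    [0,0,0,0,0,170,1]
  ]
}}

```text
clock: 10.7
tool_pos: [0.5105, 0.3768, 0.1968]
orientation: [-179.9, 0.0, 88.1]
force: [-0.2, 0.2, -0.5]
opening: 0.0183
```

```bash
python3 - <<'E'
from h import *
t=ctrl.snapshot("top"); s=ctrl.snapshot("side")
def crop(p,u,v,r=40,k=396): return cv2.resize(p["pixels"][v-r:v+r,max(u-r,0):u+r],(k,k//1),interpolation=cv2.INTER_CUBIC)[48:348]
cv2.imwrite("pics/crop4.png",np.vstack([np.hstack([crop(t,229,260,24),crop(t,347,252,24)]),np.hstack([crop(t,145,250),crop(s,336,208,24)])]))
for n,p in(("top",t),("side",s)):
  for l in("tin_a","lid_a_top","sander"):
    for d in ctrl.search_frame(p,l):
        if d["confidence"]>.3: print(n,l,np.round(d["centre"],3),round(d["confidence"],2),proj(p,d["centre"]))
o=ctrl.get_obs(); print(o["tool_pos"].round(4),o["force"].round(2),o["clock"])
E
```

```text
top tin_a [0.576 0.018 0.073] 0.83 [276.3 220.1]
top tin_a [ 0.489 -0.156  0.079] 0.7 [346.8 253. ]
top tin_a [0.482 0.144 0.084] 0.67 [226.  258.1]
top tin_a [0.615 0.194 0.078] 0.64 [206.8 206.4]
top lid_a_top [0.484 0.15  0.085] 0.94 [223.2 257.3]
top lid_a_top [0.618 0.201 0.071] 0.68 [204.8 205.8]
top sander [0.511 0.366 0.026] 0.7 [146.5 249.9]
side tin_a [0.594 0.026 0.074] 0.93 [271.1 230.6]
side tin_a [ 0.512 -0.166  0.085] 0.7 [332.6 193.2]
[0.5109 0.377  0.197 ] [ 0.17 -0.14 -0.41] 11.1
```

View pics/crop4.png

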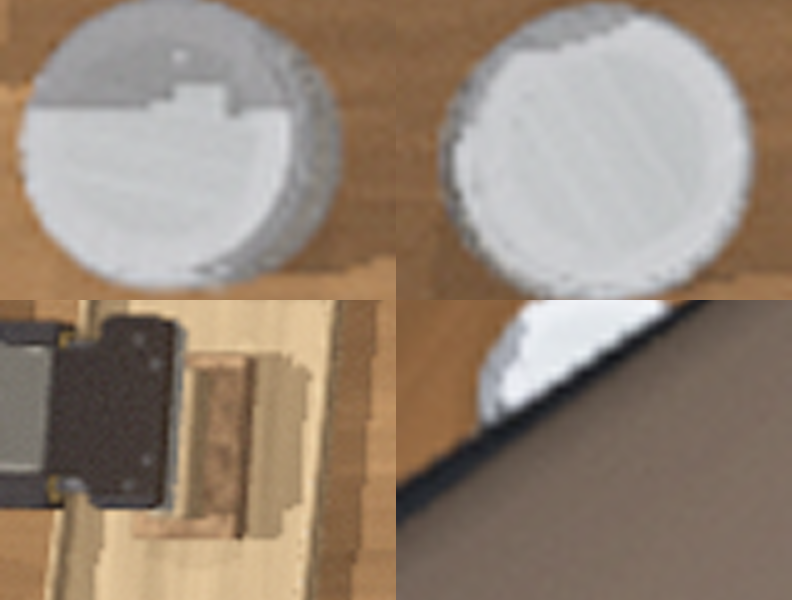

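The sander lies flat in the tray and is released. The tin_a lid's centre is at about (0.481, 0.149). I'm moving over it with the fingers closed.

>>> {"fn": "carry_out", "kwargs": {
  "increments": [
    [0,0,0,-8,-50,0,1],
    [0,0,0,-16,-110,0,1],
    [0,0,0,-24,-170,-20,1],
    [0,0,0,-30,-228,-50,1],
    [0,0,0,-30,-228,-85,1],
    [0,0,0,-30,-228,-100,1],
    [0,0,0,-30,-228,-108,1],
    [0,0,0,-30,-228,-108,1],
    [0,0,0,-30,-228,-112,1],
    [0,0,0,-30,-228,-114,1],
    [0,0,0,-30,-228,-116,1],
    [0,0,0,-30,-228,-118,1],
    [0,0,0,-30,-228,-118,1]
  ]
}}

```text
clock: 12.72
tool_pos: [0.4813, 0.1497, 0.0805]
orientation: [179.9, -0.1, 88.1]
force: [-2.4, 0.6, 5.7]
opening: 0.0005
```

>>> {"fn": "carry_out", "kwargs": {
  "increments": [
    [0,0,0,0,0,-1,1],
    [0,0,0,0,0,-2,1],
    [0,0,0,0,0,-3,1],
    [0,0,0,0,0,-4,1],
    [0,0,0,0,0,-5,1],
    [0,0,0,0,0,-6,1],
    [0,0,0,0,0,-6,1],
    [0,0,0,0,0,-6,1]
  ]
}}

```text
clock: 13.72
tool_pos: [0.4813, 0.1498, 0.0746]
orientation: [179.9, -0.1, 88.1]
force: [-3.7, 1.1, 6.8]
opening: 0.0006
```

>>> {"fn": "carry_out", "kwargs": {
  "increments": [
    [0,0,0,0,0,-1,1],
    [0,0,0,0,0,-2,1],
    [0,0,0,0,0,-2,1],
    [0,0,0,0,0,-2,1]
  ]
}}

```text
clock: 14.22
tool_pos: [0.4814, 0.1498, 0.0741]
orientation: [179.9, -0.1, 88.2]
force: [-9.4, -0.1, 22.8]
opening: 0.0005
```

Force rose to 23 N at z = 0.074, so lid_a is on its stop. Next is tin_b. In the top view its dark gap is on the +y side, and the side view's gap spans 37–158° with the camera at 112°, so the raised side is about +y and slightly +x.

>>> {"fn": "carry_out", "kwargs": {
  "increments": [
    [0,0,0,0,0,15,1],
    [0,0,0,0,0,60,1],
    [0,0,0,3,-50,70,1],
    [0,0,0,6,-110,70,1],
    [0,0,0,10,-170,70,1],
    [0,0,0,14,-230,70,1],
    [0,0,0,17,-284,60,1],
    [0,0,0,17,-284,35,1],
    [0,0,0,17,-284,22,1],
    [0,0,0,17,-284,22,1]
  ]
}}

```text
clock: 15.48
tool_pos: [0.4975, -0.1345, 0.0931]
orientation: [-179.9, 0.0, 88.1]
force: [0.2, 0.3, 0.0]
opening: 0.0008
```

```bash
python3 - <<'E'
from h import *
t=ctrl.snapshot("top"); s=ctrl.snapshot("side")
def crop(p,u,v,r=28,k=396): return cv2.resize(p["pixels"][v-r:v+r,max(u-r,0):u+r],(k,k//1),interpolation=cv2.INTER_CUBIC)[:300]
cv2.imwrite("pics/crop5.png",np.vstack([np.hstack([crop(t,229,262),crop(s,284,290)]),np.hstack([crop(t,347,255),crop(s,336,208)])]))
o=ctrl.get_obs(); print(o["tool_pos"].round(4),o["force"].round(2),o["clock"],proj(s,o["tool_pos"]))
E
```

```text
[ 0.4985 -0.1342  0.0943] [ 0.14 -0.77 -0.08] 15.575 [331.9 200.3]
```

View pics/crop5.png

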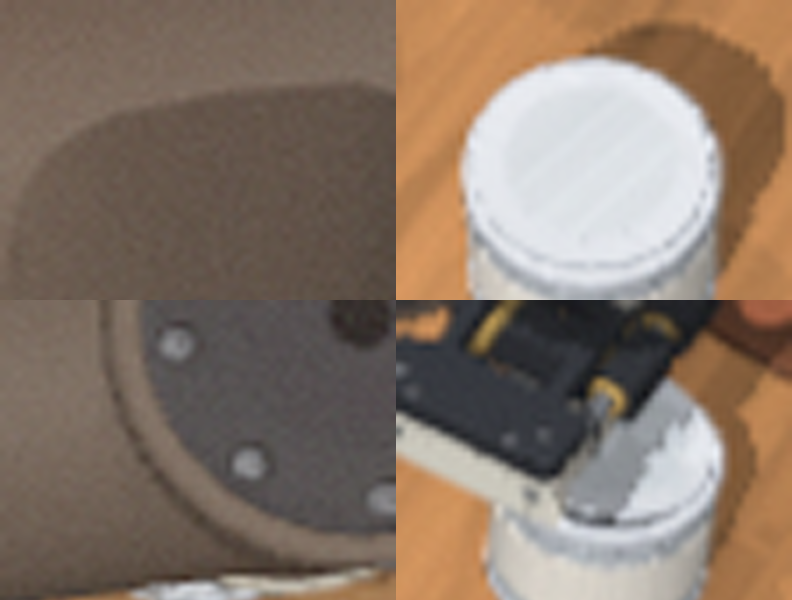

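lid_a now sits flush like lid_c. The fingertips are over the raised part of lid_b, so I'm pressing.

>>> {"fn": "carry_out", "kwargs": {
  "increments": [
    [0,0,0,0,0,-6,1],
    [0,0,0,0,0,-9,1],
    [0,0,0,0,0,-11,1],
    [0,0,0,0,0,-13,1],
    [0,0,0,0,0,-14,1],
    [0,0,0,0,0,-15,1],
    [0,0,0,0,0,-16,1],
    [0,0,0,0,0,-17,1],
    [0,0,0,0,0,-18,1],
    [0,0,0,0,0,-19,1],
    [0,0,0,0,0,-20,1],
    [0,0,0,0,0,-20,1]
  ]
}}

```text
clock: 17.08
tool_pos: [0.4989, -0.1343, 0.0745]
orientation: [179.9, -0.0, 88.1]
force: [-1.1, 5.5, 7.7]
opening: 0.0007
```

>>> {"fn": "carry_out", "kwargs": {
  "increments": [
    [0,0,0,0,0,-1,1],
    [0,0,0,0,0,-2,1],
    [0,0,0,0,0,-2,1],
    [0,0,0,0,0,-2,1]
  ]
}}

```text
clock: 17.58
tool_pos: [0.4991, -0.1343, 0.0737]
orientation: [179.8, -0.0, 88.2]
force: [-5.8, 6.8, 20.8]
opening: 0.0004
```

Hard stop at z = 0.074 with 21 N. I'll make one confirming press towards +x, in case the hinge direction is off, then retreat for a look.

>>> {"fn": "carry_out", "kwargs": {
  "increments": [
    [0,0,0,0,0,10,1],
    [0,0,0,10,-12,12,1],
    [0,0,0,14,-14,8,1],
    [0,0,0,14,-14,4,1],
    [0,0,0,14,-14,2,1],
    [0,0,0,14,-14,1,1],
    [0,0,0,14,-14,0,1],
    [0,0,0,14,-14,0,1],
    [0,0,0,14,-14,0,1]
  ]
}}

```text
clock: 18.7
tool_pos: [0.5119, -0.1493, 0.0735]
orientation: [180.0, 0.1, 88.2]
force: [-8.7, 1.5, 23.9]
opening: 0.0003
```

>>> {"fn": "carry_out", "kwargs": {
  "increments": [
    [0,0,0,0,0,20,1],
    [0,0,0,0,0,70,1],
    [0,0,0,-30,-40,110,1],
    [0,0,0,-60,-100,130,1],
    [0,0,0,-100,-160,140,1],
    [0,0,0,-140,-220,150,1],
    [0,0,0,-180,-280,150,1],
    [0,0,0,-220,-340,150,1],
    [0,0,0,-220,-400,150,1],
    [0,0,0,-220,-440,150,1],
    [0,0,0,-220,-440,150,1],
    [0,0,0,-220,-440,150,1]
  ]
}}

```text
clock: 20.2
tool_pos: [0.2912, -0.5892, 0.2198]
orientation: [-179.9, -0.1, 88.0]
force: [0.1, 0.6, 0.4]
opening: 0.0003
```

```bash
python3 - <<'E'
from h import *
t=ctrl.snapshot("top"); s=ctrl.snapshot("side")
def crop(p,u,v,r=26,k=264): return cv2.resize(p["pixels"][v-r:v+r,u-r:u+r],(k,k),interpolation=cv2.INTER_CUBIC)
cv2.imwrite("pics/crop6.png",np.vstack([np.hstack([crop(t,226,260),crop(t,277,220),crop(t,347,252)]),np.hstack([crop(s,284,288),crop(s,225,362,50),crop(s,337,208)])]))
for l in("tin_a","sander"):
    for d in ctrl.search_frame(t,l):
        if d["confidence"]>.3: print(l,np.round(d["centre"],3))
o=ctrl.get_obs(); print(o["tool_pos"].round(4),o["force"].round(2),o["clock"])
E
```

```text
tin_a [0.481 0.142 0.072]
tin_a [ 0.49  -0.156  0.079]
tin_a [0.616 0.196 0.075]
tin_a [0.577 0.016 0.075]
sander [0.512 0.366 0.027]
[ 0.2925 -0.5877  0.2218] [-0.6   0.58 -0.68] 20.4
```

View pics/crop6.png

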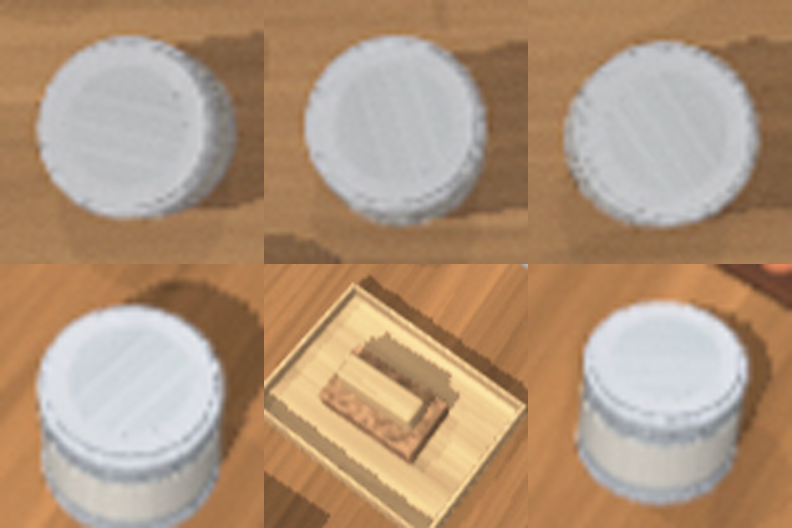

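All three lids look flush, the sander is flat in the tray, and the tins are where they started. Handing in.

```bash
python3 -c "
from plant import ctrl
print(ctrl.close_job())"
```

```text
the job is handed in; nothing more can be done
None
```

The job is done and handed in, with the arm's last move ending at about 20 s on the clock. I lifted the sanding block by its rail, lowered it until it touched the tray floor, and let it go there. Then I pressed both loose lids down with closed fingers.

- **Lids:** Lid_a stopped hard at z ≈ 0.074 m with a reading of 23 N. Lid_b stopped at the same height at two points, with 21 N and 24 N. These are readings at the end of each move. They are well under the 70 N dent limit and above the roughly 9 N needed. The closing pictures show both lids flush all round.
- **Sander:** The last picture shows it lying flat in the middle of the tray.
- **Tins:** They are where they started, within measuring accuracy. The last camera check put tin_b's centre at z = 0.079 m, slightly high. I took that as the network's error because both presses and the picture show the lid home.
- **Not measured:** I judged the direction of tin_b's raised side from the visible gap, and the second press was there to cover an error in it. I did not check the bystanders one by one at the end; the arm passed above or clear of them.

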